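Clip a berry tray shut and hold it against the stapling stop

ROBOT

A 7-joint arm with a two-finger parallel gripper is mounted at the origin on the work surface. World frame = base frame: x ahead of the robot, y to its left, z up, the work surface at z = 0. Lengths are in m, angles in rad, forces in N, time in s.
With the tool pointing down it reaches from about 0.425 to 0.925 m from the base axis. Payload 6.8 kg.
Tool frame: the origin (TCP) lies at the very end of the fingers, on their centre line; the grasp point (between the pads) lies 19 mm behind it; x points along the fingers, y is the direction in which the jaws open and shut, and the axes are right-handed (so a half turn about x gives the same grasp; the last joint's range is limited). The gripper opens to 85 mm and grips with 20 to 120 N. Pads are 22 mm wide; open, the fingers measure 114 mm over their backs; the gripper's body (76 mm by 85 mm) begins 54 mm behind the grasp point. The pads swing forward as they close: fully open they stand 13 mm farther back than shut.
Start: joints at [1.235, 0.477, 0.022, 1.555, -0.011, 1.109, -0.083], TCP at [0.152, -0.658, 0.231] pointing down, gripper open.
Joint ranges: [-2.96, 2.96], [-0.34, 2.1], [-1.41, 1.46], [0.24, 2.44], [-1.37, 4.51], [0.17, 1.92], [-2.96, 2.96]. Speed limits (rad/s): [2.39, 2.39, 3.14, 3.14, 3.14, 3.14, 3.14].

INTERFACE

Orientations are given as a rotation vector (axis times angle).
In Python, from bench import get_obs, grab_frame, camera_info, hand_in gives the robot as it stands.
- The arm moves only by the tool apply_moves, never from a script. Its argument "series" is text: rows parted by semicolons, each of 7 numbers parted by spaces: the turn, a rotation vector about the tool's x, y, z in rad, then the shift along the tool's x, y, z in m, then the opening, from 0 (shut) to 1 (fully open). In form: wx wy wz tx ty tz hand; .... A call has 1 to 12 rows; each row is the pose to reach, as a shift and turn from the pose commanded when the call began, along the tool's axes at that moment; what a row does not reach only later rows make up. A row lasts 1/8 s, in which the tool goes at most 62.5 mm and 10.7 degrees, less where a joint would pass 70% of its speed; a pose out of reach is approached as far as the arm can. A call with a gripper value outside its range is refused whole. The fingers move at their own pace and stop on an object; "force" is the grip in N (left out, the last holds). Time passes only in rows, so rows that repeat a pose let the fingers close. It gives the time, the measured TCP pose, the force and the opening at its end, in the units of the state.
- get_obs(): the state, without advancing time (a new reading comes with each control period).
- grab_frame(name): name is "scene" or "top" or "wrist"; returns the picture (420x560x3 uint8, blue, green, red); there is no depth.
- camera_info(name): a dict with "fov_y" (degrees; the focal length in pixels is half the picture's height over the tangent of half this angle, whatever the lens; pixels are square), "cx", "cy" (the principal point, pixels), "rvec" (rotation vector, rad) and "tvec" (3), from world to camera coordinates, as OpenCV has them. Camera axes: x right, y down, z forward; pixel columns grow to the right and rows downward; lengths in m; the calibration is good to about 2 mm. A picture is of the moment at which its call begins: read the wrist's pose just before it. camera_info takes no time and is no camera call; for the wrist camera it gives the pose at the moment of the call.
- hand_in(): hands the job in, once; it reports no verdict.
The state is a dict: "clock": time; "joints": joint angles; "qvel": joint speeds; "tau": joint torques, N m; "tcp_pos": TCP position; "orientation": TCP orientation; "contact_force": force on the tool from outside, world axes, zero at the start; "moment": the same for the moment, N m; "grip_width": finger opening in m.
Only numpy, scipy, OpenCV 4.12 (cv2) and the standard library are available. Lean on these libraries where they do the work, as an engineer would, in place of code of your own. Each camera call takes 0.05 s, during which the arm holds its last target.

TASK

Pinch the sprung clip open, lift it off its rack and let it close over the upright tab of the lidded berry tray lying in the jig, pushed well down on the tab. Then let go of the clip and, with the fingers on the tray itself, push the tray along the jig against the sprung stop bar until the bar's pointer stands between the two marks, and finish while still holding it there with that steady push, as a colleague will then staple it. Never drive the bar to the end of its travel, and leave the other things on the table alone.

Things in the scene. Friction and masses are not known exactly. Their poses are not given: they have to be found in the camera images.
- clip: Sprung clip, 28 mm wide (x), 50 g, on the rack plate at the start. Origin: middle of its cross-piece's underside, which sits on the edge it is clipped over; z up. Two grey levers, on the +y and -y sides, 8 to 48 mm above the origin: splayed at rest to 46 mm over their tops; squeezed together along y, parallel and 26 mm over their outer faces. Rubber-tipped steel jaws reach 22 mm below the origin.
- jaw_a (a joint): Opening angle of the clip, rad: about 0 when shut on a 4 mm plate or tab, 0.25 fully squeezed (takes about 7 N; the jaw tips then stand about 18 mm apart, evenly about y = 0), below -0.03 when shut on nothing. Let go, the jaws spring shut with about 4 N.
- rack: Clip rack, fixed: foot 140 x 70 x 8 mm with an upright plate 130 mm long (its x), 4 mm thick (y), top edge 72 mm above the table. Origin: centre of the underside.
- tray: Closed clear tray of dark berries, 150 (x) x 90 (y) mm, about 0.35 kg, loose on the jig's bed between the rails. Sides upright and flat up to 28 mm above its underside, domes up to 44 mm. Origin: centre of the underside; x points along the jig to the stop, z up.
- tab_top (a point): Middle of the top edge of the tray's upright white tab: 64 mm long (tray's x), 4 mm thick (y), 63 mm above the tray's underside and 35 mm above its deck; 25 mm from the tray's centre towards the stop. Axes as the tray's. The clip goes over it anywhere along the middle 40 mm.
- tray_near_end (a point): Centre of the tray's flat end face that looks away from the stop (where to push), 14 mm above the underside.
- jig: Stapling jig, fixed: bed 330 x 112 mm, its top 4 mm above the table; two rails, tops 16 mm above the table, 98 mm apart inside, from x = -155 to +85 mm. Origin: at table level on the lane's middle line; x points along the lane to the stop, z up. At rest the stop bar's face is at x = +90 mm. The lane is open at its -x end.
- stop (a joint): Travel of the sprung stop bar, m: 0 at rest, grows as it is pushed along the jig's +x, end of travel 0.035. Spring 400 N/m (4 N at 0.010, 8 N at 0.020). The pointer's end stands between the marks from 0.010 to 0.020. Whoever pushes also feels the tray's sliding friction, a few N.
- stop_face (a point): Face of the steel stop bar 92 mm wide (y), 12 mm thick, its top 37 mm above the table, with a flat pointer on top that runs over the grey block behind it, between two pairs of raised ribs (the marks). The point: middle of the face towards the tray, 20 mm above the table; axes as the jig's.
- tape: Bystander: tape ring, 68 mm across, 22 mm high.
- jar: Bystander: small glass jar, 40 mm across, 50 mm high.
- small_tray: Bystander: small six-berry tray, about 114 x 80 mm, 32 mm high; its long side is its x.
- marker: Bystander: black marker lying down, about 120 mm long.
- bin: Bystander: open white bin, 160 x 120 x 70 mm.
- spray: Bystander: white bottle, 60 mm across, 170 mm high.
- empty_tray: Bystander: empty clear tray, about 182 x 148 mm, 28 mm high.

How it is judged:
On the way, in this order (a step that is already met when the one before it is completed fails the run):
1. the clip is squeezed open and lifted clear of the rack (value of joint jaw_a above 0.12 rad and distance of clip from where it was at the start of the episode above 0.03 m and contact force between clip and rack below 0.1 N), for 0.1 s.
2. the clip has closed on the tray's tab and is let go (x of clip in the frame of tab_top between -0.024 and 0.024 m and y of clip in the frame of tab_top between -0.006 and 0.006 m and z of clip in the frame of tab_top between -0.004 and 0.013 m and angle between the x axis of clip and the x axis of tray, either way round below 0.35 rad and angle between clip's own z axis and vertical below 0.3 rad and value of joint jaw_a below 0.08 rad and contact force between clip and tray above 1 N and contact force between clip and the fingers below 0.1 N), for 0.3 s.
3. the robot presses the tray on the stop, pointer between the marks (value of joint stop between 0.009 and 0.021 m and contact force between tray and stop between 2.5 and 11 N and (contact force between tray and the fingers above 1 N or contact force between tray and the arm above 1 N)), for 0.3 s.
At the end, for the whole second after the job is handed in: Robot holds the tray (at rest, flat, within 0.1 rad of the lane) on the stop bar with 2.5 to 11 N, bar in 9 to 21 mm; the clip, clear of the fingers, is shut on the tab (jaw under 0.08 rad), within 24 mm along, 6 mm across, at most 13 mm above its edge, upright to 0.3, in line to 0.35 rad (all of step 2 and all of step 3 and angle between the x axis of tray and the x axis of jig, either way round below 0.1 rad and angle between tray's own z axis and vertical below 0.05 rad and linear speed of tray below 0.01 m/s); the arm keeps its last pose, push and grip.
It fails at once if the stop bar driven to the end of its travel (value of joint stop above 0.033 m).
It fails at once if a bystander disturbed (distance of any of tape, jar, small_tray, marker, bin, spray, empty_tray from where it was at the start of the episode above 0.03 m).
It also fails if it takes over 61 s, if anything falls off the work surface, if the arm or the gripper's body presses on something with over 40 N, if the wrist force passes 120 N, or if a joint passes its speed limit or range.

## Working session

There is one attempt and no reset: what is moved stays moved. The work goes in short steps, Python scripts to look and compute and a tool call to move; the robot and the scene stay as the last step left them, time stands still between calls to the robot, and variables do not carry over. Pictures are saved under pics/ and viewed, and the job is handed in when it is done.

Besides the shell and the picture viewer there is one more tool, called after ">>>" by a JSON object that holds its "name" and its "arguments", one argument or row to a line. apply_moves: Moves the arm, as the interface text tells. Its arguments: {"type":"object","properties":{"series":{"type":"string"},"force":{"type":"number"}},"required":["series"]}

```bash
ls; mkdir -p pics; python3 - <<'E'
from bench import *
import cv2
o=get_obs();print(o)
for n in("scene","top","wrist"):
    print(n,camera_info(n)); cv2.imwrite(f"pics/a_{n}.png",grab_frame(n))
E
```

```text
pics
{'clock': 0.0, 'joints': array([ 1.23490578,  0.47782392,  0.02232107,  1.55646402, -0.01149557,
        1.10929273, -0.08310835]), 'qvel': array([9.49110187e-04, 5.53908319e-04, 9.61652665e-04, 9.13552754e-04,
       2.70716709e-06, 5.04303555e-05, 1.24754761e-03]), 'tau': array([-1.04982093e-03, -5.96454155e+01,  1.60773374e+00, -2.81196588e+01,
        1.24791704e-02,  9.35071061e-03,  4.14354042e-05]), 'tcp_pos': array([ 0.15229189, -0.65698079,  0.23030408]), 'orientation': array([ 2.1012298 ,  0.24236903, -2.101959  ]), 'contact_force': array([-0.44492363, -0.73322882, -0.01680465]), 'moment': array([-0.00664804,  0.01214106, -0.0691774 ]), 'grip_width': 0.08544401957479333}
scene {'fov_y': 55.649359060005594, 'cx': 274.1934523825264, 'cy': 219.02296906771366, 'rvec': array([ 1.64120391,  2.11878798, -0.69892249]), 'tvec': array([ 0.12701051, -0.39469774,  1.3511927 ])}
top {'fov_y': 55.72823878900765, 'cx': 276.10614174354953, 'cy': 209.59652823140124, 'rvec': array([ 2.14450123, -2.10787621,  0.19955635]), 'tvec': array([-0.0113442 ,  0.56201477,  1.20330516])}
wrist {'fov_y': 63.89634629366477, 'cx': 272.67895608849994, 'cy': 213.9412531528667, 'rvec': array([-2.27607177,  1.80994751,  0.26042308]), 'tvec': array([-0.67413007, -0.03569766,  0.37906216])}
```

View pics/a_scene.png

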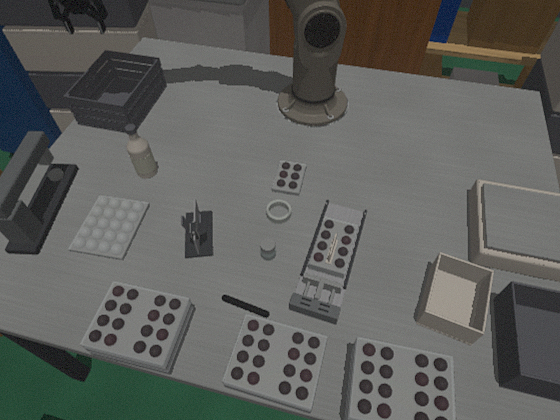

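View pics/a_top.png

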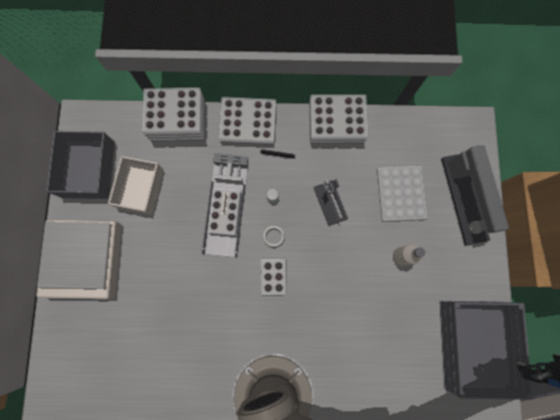

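View pics/a_wrist.png

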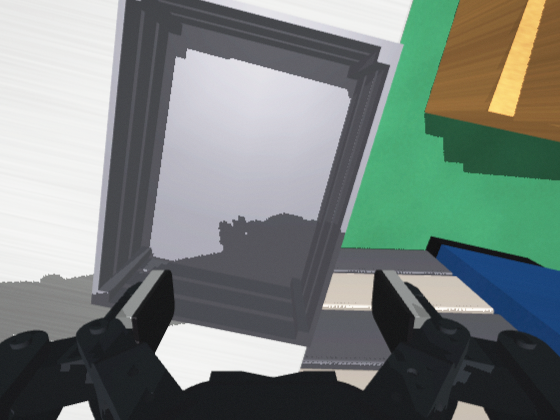

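```bash
cat > h.py <<'E'
import numpy as np, cv2
from bench import *
from scipy.spatial.transform import Rotation as R
def cam(n):
    c=camera_info(n); f=210/np.tan(np.radians(c['fov_y']/2))
    Rm=cv2.Rodrigues(np.array(c['rvec']))[0]; t=np.array(c['tvec'])
    return dict(f=f,cx=c['cx'],cy=c['cy'],R=Rm,t=t)
def ray(c,u,v):
    d=c['R'].T@np.array([(u-c['cx'])/c['f'],(v-c['cy'])/c['f'],1]); return -c['R'].T@c['t'],d
def onz(c,u,v,z):
    o,d=ray(c,u,v); return o+d*(z-o[2])/d[2]
def proj(c,p):
    q=c['R']@np.array(p)+c['t']; return np.array([c['f']*q[0]/q[2]+c['cx'],c['f']*q[1]/q[2]+c['cy']])
def tri(obs):
    A=np.zeros((3,3));b=np.zeros(3)
    for c,u,v in obs:
        o,d=ray(c,u,v);d=d/np.linalg.norm(d);P=np.eye(3)-np.outer(d,d);A+=P;b+=P@o
    p=np.linalg.solve(A,b); return p,[np.round(proj(c,p)-[u,v],1) for c,u,v in obs]
def delta(p,x,yax=None):
    """tool-frame shift & turn from current measured pose to world pos p, tool x down & tool y along yax"""
    o=get_obs(); M=R.from_rotvec(o['orientation']).as_matrix()
    s=M.T@(np.array(p)-o['tcp_pos']); w=np.zeros(3)
    if yax is not None:
        y=np.array(yax,float); y/=np.linalg.norm(y); xx=np.array(x,float); z=np.cross(xx,y)
        T=np.column_stack([xx,y,z]); w=R.from_matrix(M.T@T).as_rotvec()
    return w,s
E
python3 - <<'E'
from h import *
a=cv2.imread('pics/a_top.png');b=cv2.imread('pics/a_scene.png')
cv2.imwrite('pics/b1.png',cv2.resize(a[140:270,190:360],None,fx=4.5,fy=4.5,interpolation=cv2.INTER_CUBIC))
cv2.imwrite('pics/b2.png',cv2.resize(b[180:330,170:370],None,fx=4,fy=4,interpolation=cv2.INTER_CUBIC))
E
```

```text
(no output)
```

View pics/b1.png

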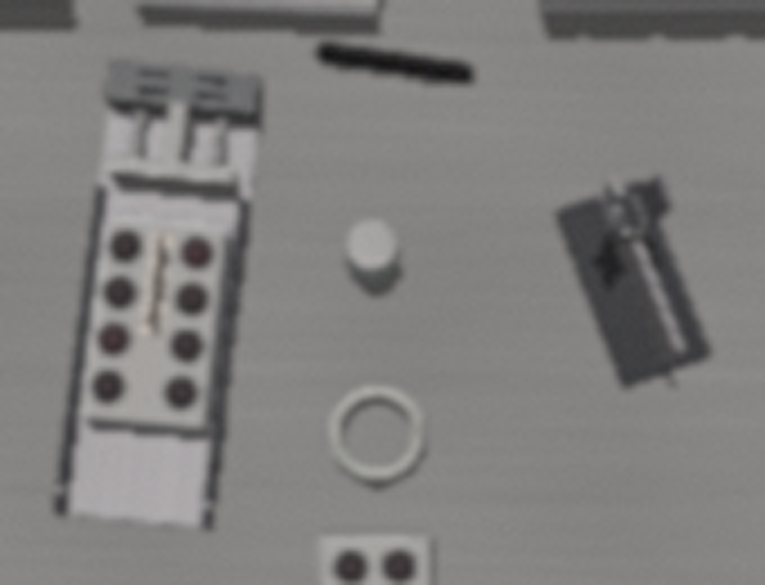

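View pics/b2.png

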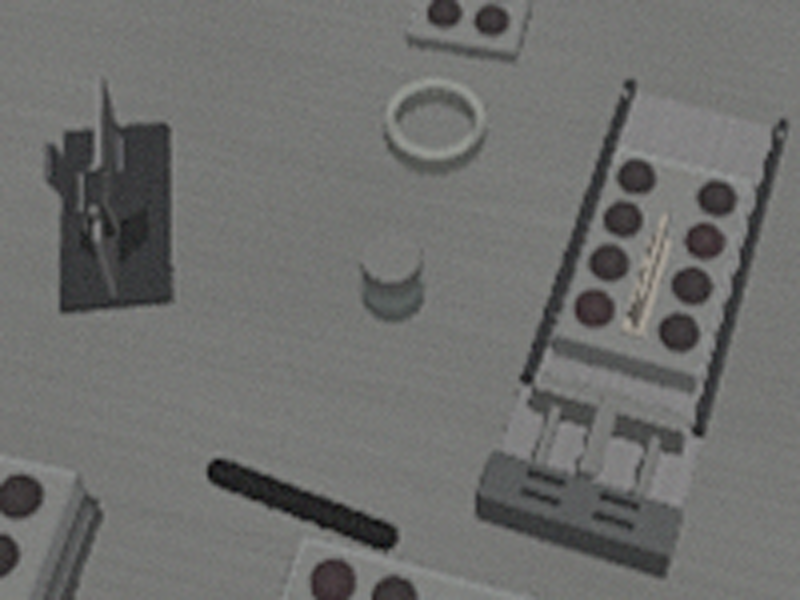

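```bash
python3 - <<'E'
from h import *
T=cam('top');S=cam('scene')
t=lambda u,v:(190+u/4.5-.4,140+v/4.5-.4)
s=lambda u,v:(170+u/4-.4,180+v/4-.4)
for n,p in dict(f1=(558,212),f2=(660,178),f3=(710,353),f4=(625,387)).items(): print(n,onz(T,*t(*p),.008).round(4))
for n,p in dict(f1=(172,302),f2=(62,311),f3=(65,128),f4=(170,124)).items(): print('S',n,onz(S,*s(*p),.008).round(4))
# bed far corners, tab
for n,p in dict(bedA=(65,512),bedB=(210,525),).items(): print(n,onz(T,*t(*p),.012).round(4))
for n,p in dict(tabA=(152,332),tabB=(163,235),).items(): print(n,onz(T,*t(*p),.067).round(4))
for n,p in dict(tabA=(667,215),tabB=(634,332),).items(): print('S',n,onz(S,*s(*p),.067).round(4))
for n,p in dict(A=(90,417),B=(208,430)).items(): print('near end',n,onz(T,*t(*p),.032).round(4))
for n,p in dict(A=(118,177),B=(240,188)).items(): print('stop',n,onz(T,*t(*p),.037).round(4))
E
```

```text
f1 [ 0.6495 -0.1245  0.008 ]
f2 [ 0.6767 -0.1998  0.008 ]
f3 [ 0.5464 -0.2347  0.008 ]
f4 [ 0.5204 -0.1728  0.008 ]
S f1 [ 0.6544 -0.1186  0.008 ]
S f2 [ 0.6774 -0.1828  0.008 ]
S f3 [ 0.5436 -0.2353  0.008 ]
S f4 [ 0.523  -0.1676  0.008 ]
bedA [0.4233 0.226  0.012 ]
bedB [0.4159 0.1228 0.012 ]
tabA [0.5444 0.1623 0.067 ]
tabB [0.6134 0.1575 0.067 ]
S tabA [0.5548 0.1692 0.067 ]
S tabB [0.6391 0.1642 0.067 ]
near end A [0.4889 0.2082 0.032 ]
near end B [0.4811 0.1247 0.032 ]
stop A [0.6626 0.1955 0.037 ]
stop B [0.656  0.1073 0.037 ]
```

```bash
python3 - <<'E'
from h import *
o=get_obs();M=R.from_rotvec(o['orientation']).as_matrix();print(M.round(3))
c=cam('wrist');C=-c['R'].T@c['t']
print('cam in tool',(M.T@(C-o['tcp_pos'])).round(4));print((M.T@c['R'].T).round(3))
a=np.radians(20.5)
for y in([-np.sin(a),np.cos(a),0],[np.sin(a),-np.cos(a),0]):
    print(y,*delta([0.58,-0.19,.27],[0,0,-1],y))
E
```

```text
[[-0.     0.226 -0.974]
 [ 0.001 -0.974 -0.226]
 [-1.    -0.001  0.   ]]
cam in tool [-0.1428 -0.0002 -0.0717]
[[-0.001 -0.281  0.96 ]
 [ 1.    -0.001  0.   ]
 [ 0.001  0.96   0.281]]
[np.float64(-0.35020738125946743), np.float64(0.9366721892483976), 0] [ 3.01156046e+00  2.06637005e-03 -5.30564331e-05] [-0.03901457 -0.35856022 -0.52211903]
[np.float64(0.35020738125946743), np.float64(-0.9366721892483976), 0] [-1.30031491e-01  3.51855106e-05  1.37035758e-03] [-0.03901457 -0.35856022 -0.52211903]
```

```bash
python3 - <<'E'
from h import *
T=cam('top');S=cam('scene')
print(onz(T,190+628/4.5,140+215/4.5,.1))
print(*delta([0.58,-0.18,.27],[0,0,-1],[.35,-.937,0]))
E
```

```text
[ 0.62419536 -0.16452246  0.1       ]
[-1.29722513e-01  3.53970967e-05  1.37034755e-03] [-0.03900156 -0.36830195 -0.524377  ]
```

>>> {"name": "apply_moves", "arguments": {
  "series": "0 0 0 -0.04 -0.03 -0.05 1;-0.03 0 0 -0.04 -0.07 -0.1 1;-0.06 0 0 -0.04 -0.1 -0.15 1;-0.09 0 0 -0.04 -0.135 -0.2 1;-0.13 0 0 -0.04 -0.17 -0.25 1;-0.13 0 0 -0.04 -0.205 -0.3 1;-0.13 0 0 -0.04 -0.24 -0.35 1;-0.13 0 0 -0.04 -0.275 -0.4 1;-0.13 0 0 -0.04 -0.31 -0.45 1;-0.13 0 0 -0.04 -0.34 -0.49 1;-0.13 0 0 -0.04 -0.368 -0.524 1;-0.13 0 0 -0.04 -0.368 -0.524 1"
}}

```text
clock: 1.65
tcp_pos: [0.5817, -0.1759, 0.2709]
orientation: [2.024, 0.376, -2.022]
contact_force: [-0.1, -0.1, 0.2]
grip_width: 0.0853
```

```bash
python3 - <<'E'
from h import *
o=get_obs();print(o['clock'],o['tcp_pos'])
cv2.imwrite('pics/c1.png',grab_frame('wrist'))
E
```

```text
1.65 [ 0.58173764 -0.17585333  0.27092093]
```

View pics/c1.png

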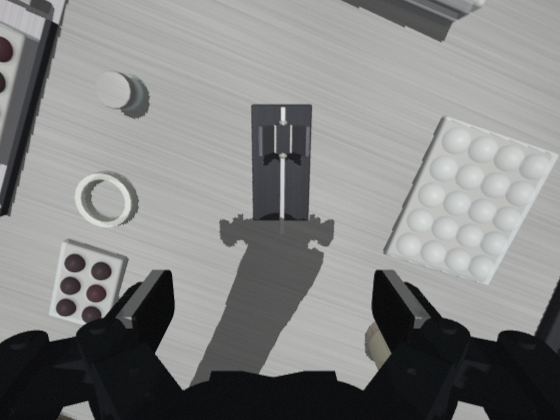

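```bash
python3 - <<'E'
from h import *
a=cv2.imread('pics/c1.png')
cv2.imwrite('pics/c2.png',cv2.resize(a[95:235,235:330],None,fx=4.2,fy=4.2,interpolation=cv2.INTER_CUBIC))
E
```

```text
(no output)
```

View pics/c2.png

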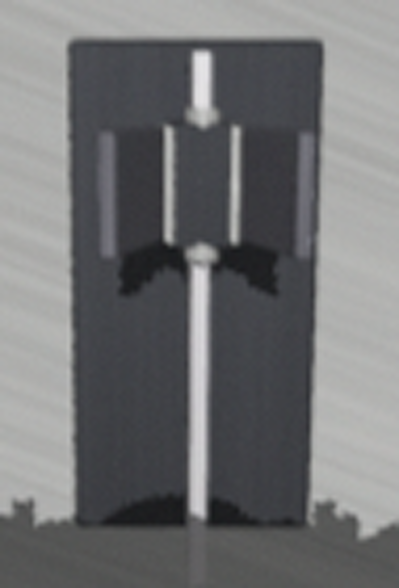

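```bash
python3 - <<'E'
from h import *
c=cam('wrist');k=lambda u,v:(235+u/4.2-.4,95+v/4.2-.4)
P=[onz(c,*k(*p),.12) for p in((98,131),(316,131),(98,258),(314,258))]
for p in P:print(p.round(4))
print(np.linalg.norm(P[0]-P[1]),np.linalg.norm(P[0]-P[2]));C=sum(P)/4;print('C',C.round(4))
d=P[0]+P[1]-P[2]-P[3];print('yaw',np.degrees(np.arctan2(d[1],d[0])))
A=onz(c,*k(202,48),.072);B=onz(c,*k(198,526),.072);print(A,B,np.linalg.norm(A-B),np.degrees(np.arctan2(*(A-B)[1::-1])))
F=[onz(c,*k(*p),.008) for p in((70,41),(322,41),(78,524),(306,524))];
for p in F:print(p.round(4))
print(sum(F)/4)
# clip axis at cross piece from bosses, z~.072
D=onz(c,*k(202,118),.075);E=onz(c,*k(201,254),.075);print('bosses',D.round(4),E.round(4),np.linalg.norm(D-E))
d=A-B;d/=np.linalg.norm(d)
t=(C-B)@d; print('C perp off plate',np.cross(d,C-B)[2])
E
```

```text
[ 0.6351 -0.1448  0.12  ]
[ 0.6506 -0.1857  0.12  ]
[ 0.6113 -0.1534  0.12  ]
[ 0.627 -0.195  0.12 ]
0.04380069568678118 0.02531632433020122
C [ 0.631  -0.1697  0.12  ]
yaw 20.73333825085951
[ 0.65893215 -0.15941806  0.072     ] [ 0.55112797 -0.20002329  0.072     ] 0.11519776988692079 20.639246197296426
[ 0.6501 -0.1262  0.008 ]
[ 0.6743 -0.1905  0.008 ]
[ 0.5209 -0.1748  0.008 ]
[ 0.5451 -0.2389  0.008 ]
[ 0.59760926 -0.18259307  0.008     ]
bosses [ 0.6445 -0.1649  0.075 ] [ 0.6153 -0.1759  0.075 ] 0.03115995930466508
C perp off plate 0.00018725457336310827
```

```bash
python3 - <<'E'
from h import *
a=np.radians(20.7)
print(*delta([0.6305,-0.170,.086],[0,0,-1],[np.sin(a),-np.cos(a),0]))
E
```

```text
[0.00013185 0.00024515 0.00086749] [ 0.18483098  0.00962684 -0.05000803]
```

>>> {"name": "apply_moves", "arguments": {
  "series": "0 0 0 0.03 0.0096 -0.05 1;0 0 0 0.08 0.0096 -0.05 1;0 0 0 0.11 0.0096 -0.05 1;0 0 0 0.11 0.0096 -0.05 1"
}}

```text
clock: 2.2
tcp_pos: [0.6273, -0.1738, 0.1585]
orientation: [2.022, 0.366, -2.034]
contact_force: [-0.4, 0.1, 0.8]
grip_width: 0.0852
```

```bash
python3 - <<'E'
from h import *
a=np.radians(20.7)
print(get_obs()['tcp_pos'],get_obs()['qvel'].round(3))
print(*delta([0.6305,-0.170,.086],[0,0,-1],[np.sin(a),-np.cos(a),0]))
cv2.imwrite('pics/d1.png',grab_frame('wrist'))
E
```

```text
[ 0.62725399 -0.17375801  0.15852081] [-0.    -0.047 -0.012 -0.06  -0.006  0.02   0.003]
[-0.00550718  0.00566371  0.00242744] [ 0.07250053 -0.00221714 -0.00476288]
```

View pics/d1.png

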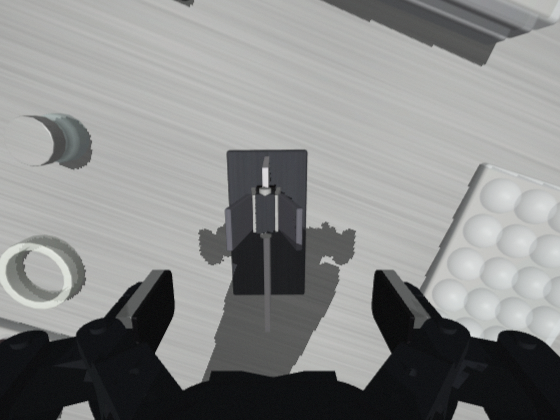

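```bash
python3 - <<'E'
from h import *
a=np.radians(20.7)
o=get_obs();print(o['tcp_pos'],o['qvel'].round(3))
f=cv2.imread('pics/d1.png')
cv2.imwrite('pics/d2.png',cv2.resize(f[140:300,215:320],None,fx=3.7,fy=3.7,interpolation=cv2.INTER_CUBIC))
E
```

```text
[ 0.62888715 -0.17368439  0.16084047] [-0.002 -0.035 -0.012 -0.04  -0.003  0.001  0.   ]
```

View pics/d2.png

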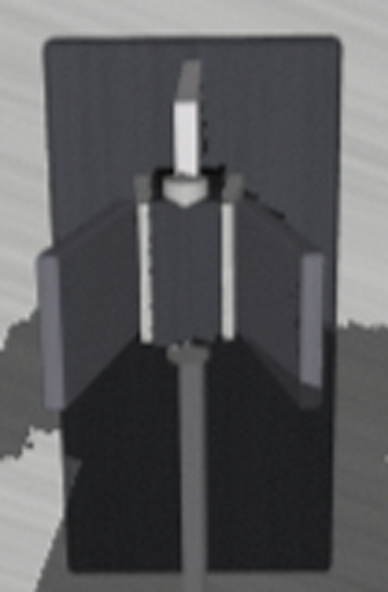

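```bash
python3 - <<'E'
from h import *
c=cam('wrist');k=lambda u,v:(215+u/3.7-.4,140+v/3.7-.4)
C0=-c['R'].T@c['t'];C0+=np.array([-.0016,-.0001,-.0023]);c['t']=-c['R']@C0
for z in(.12,.115):
    P=[onz(c,*k(*p),z) for p in((38,257),(322,253),(42,408),(322,405))]
    print(np.linalg.norm(P[0]-P[1]),np.linalg.norm(P[0]-P[2]));C=sum(P)/4;print('C',C.round(4))
    d=P[0]+P[1]-P[2]-P[3];print('yaw',np.degrees(np.arctan2(d[1],d[0])))
F=[onz(c,*k(*p),.008) for p in((45,40),(341,40),(70,570),(332,570))];print((sum(F)/4).round(4))
a=np.radians(20.7)
print(*delta([0.6305,-0.170,.086],[0,0,-1],[np.sin(a),-np.cos(a),0]))
E
```

```text
0.04286540795352358 0.024541468425201555
C [ 0.6343 -0.1656  0.12  ]
yaw 20.628695661530518
0.04404823541712915 0.02521866535942912
C [ 0.6326 -0.166   0.115 ]
yaw 20.628695661530518
[ 0.6009 -0.1789  0.008 ]
[-0.00530771  0.00214657  0.00048734] [ 0.07483568 -0.00285527 -0.0029565 ]
```

```bash
python3 - <<'E'
from h import *
a=np.radians(20.7)
print(*delta([0.633,-0.166,.086],[0,0,-1],[np.sin(a),-np.cos(a),0]))
E
```

```text
[-0.00530771  0.00214657  0.00048734] [ 0.07482904 -0.00573324 -0.00669378]
```

>>> {"name": "apply_moves", "arguments": {
  "series": "-0.005 0.002 0 0.0 -0.0057 -0.0067 1;-0.005 0.002 0 0.0 -0.0057 -0.0067 1;-0.005 0.002 0 0.0 -0.0057 -0.0067 1"
}}

```text
clock: 2.62
tcp_pos: [0.6348, -0.1645, 0.1624]
orientation: [2.027, 0.371, -2.02]
contact_force: [-0.6, -0.9, -0.3]
grip_width: 0.0854
```

```bash
python3 - <<'E'
from h import *
o=get_obs();c=cam('wrist');f=grab_frame('wrist');cv2.imwrite('pics/e1.png',f)
cv2.imwrite('pics/e2.png',cv2.resize(f[140:300,215:320],None,fx=3.7,fy=3.7,interpolation=cv2.INTER_CUBIC))
import pickle;pickle.dump((o,c),open('e.pkl','wb'))
a=np.radians(20.7)
print(*delta([0.633,-0.166,.086],[0,0,-1],[np.sin(a),-np.cos(a),0]))
E
```

```text
[ 0.00153232 -0.00291028 -0.00085852] [0.07611529 0.00060244 0.00218888]
```

View pics/e2.png

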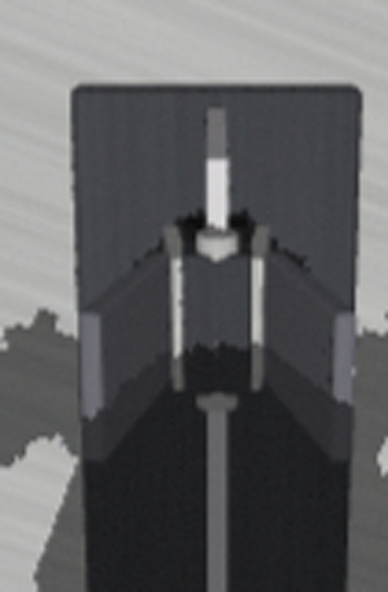

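```bash
python3 - <<'E'
from h import *
import pickle;o,c=pickle.load(open('e.pkl','rb'))
k=lambda u,v:(215+u/3.7-.4,140+v/3.7-.4)
P=[onz(c,*k(*p),.12) for p in((80,313),(355,313),(85,458),(350,458))]
C=sum(P)/4;print(C,np.linalg.norm(P[0]-P[1]),np.linalg.norm(P[0]-P[2]))
M=R.from_rotvec(o['orientation']).as_matrix();print((M.T@(C-o['tcp_pos'])).round(4))
E
```

```text
[ 0.63415865 -0.16518126  0.12      ] 0.0429892493142087 0.02463479373295673
[0.0424 0.0003 0.001 ]
```

>>> {"name": "apply_moves", "arguments": {
  "series": "0 0 0 0.03 0 0.001 1;0 0 0 0.055 0 0.001 1;0 0 0 0.076 0 0.001 1;0 0 0 0.076 0 0.001 1;0 0 0 0.076 0 0.001 0.5",
  "force": 30
}}

```text
clock: 3.3
tcp_pos: [0.6342, -0.1649, 0.0861]
orientation: [2.027, 0.371, -2.02]
contact_force: [-0.1, 0.5, -1.0]
grip_width: 0.0699
```

```bash
python3 - <<'E'
from h import *
o=get_obs();print(o['tcp_pos'],o['grip_width'],o['contact_force']);f=grab_frame('wrist');cv2.imwrite('pics/f1.png',f)
E
```

```text
[ 0.63419569 -0.1649185   0.086137  ] 0.06988581027179672 [-0.14992415  0.47083553 -0.96349862]
```

View pics/f1.png

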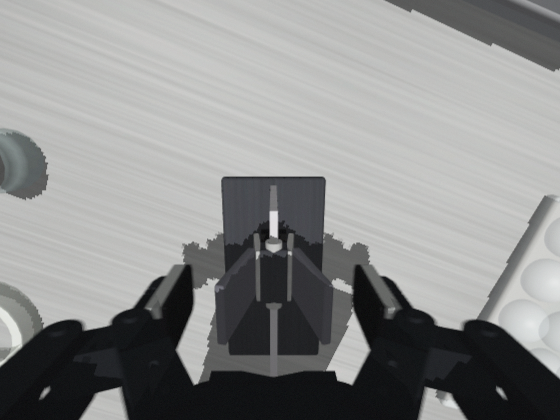

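>>> {"name": "apply_moves", "arguments": {
  "series": "0 0 0 0 0 0 0;0 0 0 0 0 0 0;0 0 0 0 0 0 0;0 0 0 0 0 0 0;0 0 0 0 0 0 0;0 0 0 0 0 0 0",
  "force": 30
}}

```text
clock: 4.1
tcp_pos: [0.6353, -0.165, 0.0878]
orientation: [2.029, 0.37, -2.017]
contact_force: [-0.8, 0.7, 9.1]
grip_width: 0.0253
```

```bash
python3 - <<'E'
from h import *
o=get_obs();print(o['tcp_pos'],o['grip_width'],o['contact_force']);f=grab_frame('wrist');cv2.imwrite('pics/f2.png',f)
E
```

```text
[ 0.63530414 -0.16503685  0.08782939] 0.02533016632003115 [-0.83459751  0.72130448  9.07530246]
```

View pics/f2.png

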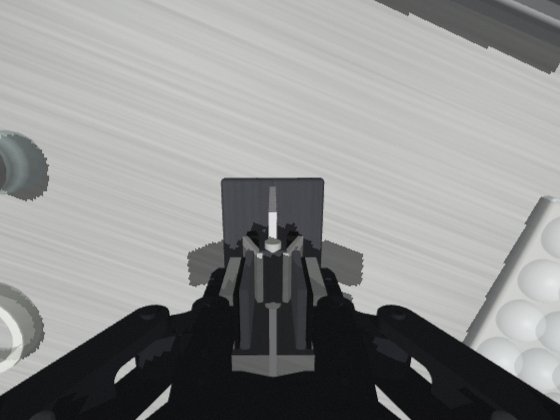

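>>> {"name": "apply_moves", "arguments": {
  "series": "0 0 0 -0.015 0 0 0;0 0 0 -0.03 0 0 0;0 0 0 -0.05 0 0 0;0 0 0 -0.08 0 0 0;0 0 0 -0.11 0 0 0;0 0 0 -0.13 0 0 0;0 0 0 -0.13 0 0 0"
}}

```text
clock: 5.03
tcp_pos: [0.6342, -0.1651, 0.2174]
orientation: [2.029, 0.37, -2.018]
contact_force: [-0.5, -0.1, -1.6]
grip_width: 0.0249
```

```bash
python3 - <<'E'
from h import *
o=get_obs();print(o['tcp_pos'],o['grip_width'],o['contact_force']);f=grab_frame('wrist');cv2.imwrite('pics/g1.png',f)
b=grab_frame('top');cv2.imwrite('pics/g3.png',cv2.resize(b[140:270,190:360],None,fx=4.5,fy=4.5,interpolation=cv2.INTER_CUBIC))
b=grab_frame('scene');cv2.imwrite('pics/g2.png',cv2.resize(b[130:330,170:370],None,fx=3,fy=3,interpolation=cv2.INTER_CUBIC))
E
```

```text
[ 0.63424928 -0.16510774  0.21743752] 0.024852581231266928 [-0.5174696  -0.14677712 -1.56043534]
```

View pics/g1.png

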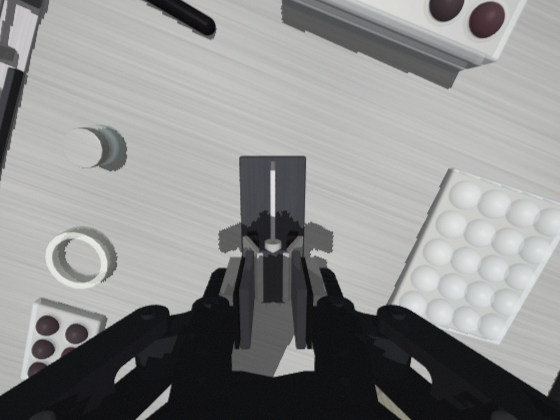

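View pics/g2.png

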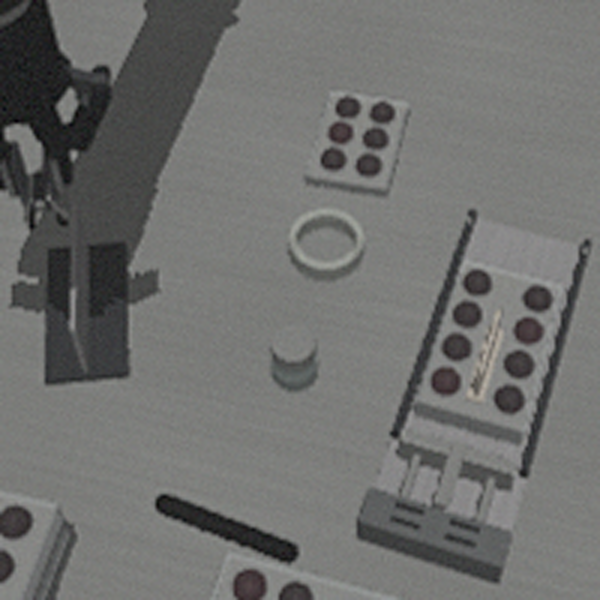

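```bash
python3 - <<'E'
from h import *
a=np.radians(-4.2)
print(*delta([0.55,0.163,.22],[0,0,-1],[np.sin(a),-np.cos(a),0]))
E
```

```text
[4.36195941e-01 1.78349038e-04 1.07263431e-03] [-0.00564817 -0.3357541  -0.03934729]
```

>>> {"name": "apply_moves", "arguments": {
  "series": "0.06 0 0 -0.005 -0.05 -0.01 0;0.12 0 0 -0.005 -0.1 -0.01 0;0.18 0 0 -0.005 -0.15 -0.02 0;0.24 0 0 -0.005 -0.2 -0.02 0;0.30 0 0 -0.005 -0.25 -0.03 0;0.36 0 0 -0.005 -0.29 -0.04 0;0.42 0 0 -0.005 -0.32 -0.04 0;0.436 0 0 -0.005 -0.336 -0.04 0;0.436 0 0 -0.005 -0.336 -0.04 0;0.436 0 0 -0.005 -0.336 -0.04 0;0.436 0 0 -0.005 -0.336 -0.04 0"
}}

```text
clock: 6.55
tcp_pos: [0.5517, 0.162, 0.22]
orientation: [-2.185, 0.082, 2.182]
contact_force: [-0.3, 1.1, -0.8]
grip_width: 0.0248
```

```bash
python3 - <<'E'
from h import *
o=get_obs();print(o['tcp_pos'],o['grip_width'],o['contact_force'],o['qvel'].round(3));c=cam('wrist');f=grab_frame('wrist');cv2.imwrite('pics/h1.png',f)
import pickle;pickle.dump((o,c),open('h1.pkl','wb'))
cv2.imwrite('pics/h2.png',cv2.resize(f[0:260,130:420],None,fx=2.7,fy=2.3,interpolation=cv2.INTER_CUBIC))
E
```

```text
[0.55174608 0.16198211 0.2200383 ] 0.024762351615651424 [-0.34177234  1.06506335 -0.82296851] [ 0.001 -0.004 -0.002 -0.001 -0.002 -0.    -0.002]
```

View pics/h1.png

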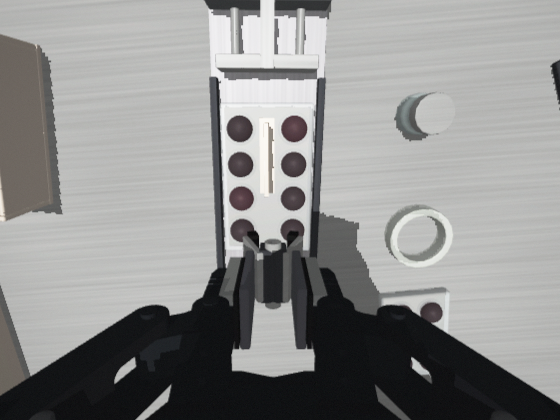

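View pics/h2.png

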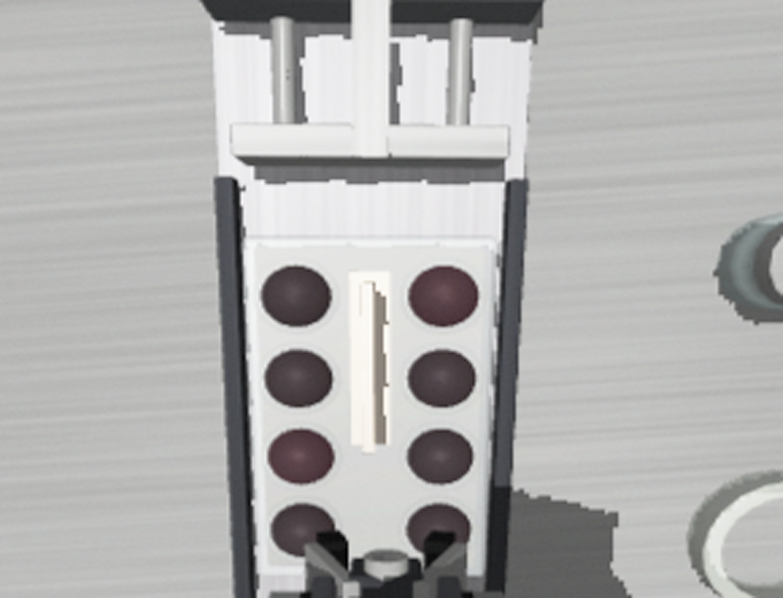

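```bash
python3 - <<'E'
from h import *
f=cv2.imread('pics/h1.png')
cv2.imwrite('pics/h3.png',cv2.resize(f[108:208,235:305],None,fx=6,fy=6,interpolation=cv2.INTER_NEAREST))
E
```

```text
(no output)
```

View pics/h3.png

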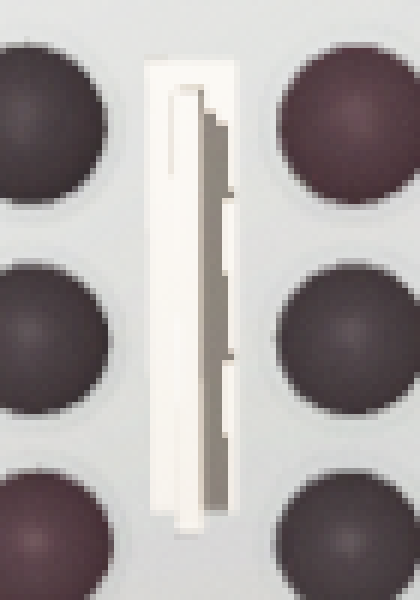

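```bash
python3 - <<'E'
from h import *
import pickle;o,c=pickle.load(open('h1.pkl','rb'))
k=lambda u,v:(235+u/6-.4,108+v/6-.4)
A=onz(c,*k(189,88),.067);B=onz(c,*k(190,533),.067)
print(A,B,np.linalg.norm(A-B),np.degrees(np.arctan2(*(A-B)[1::-1])))
m=(A+B)/2;print(m)
q=lambda u,v:(130+u/2.7-.3,v/2.3-.3)
L=[onz(c,*q(*p),.016) for p in((228,180),(515,180))];print(L,np.linalg.norm(L[0]-L[1]))
Lr=[onz(c,*q(*p),.016) for p in((244,590),(497,590))];d=sum(L)-sum(Lr);print(np.degrees(np.arctan2(d[1],d[0])))
D=[onz(c,*q(*p),.032) for p in((246,242),(498,242))];print(D,np.linalg.norm(D[0]-D[1]))
S=[onz(c,*q(*p),.037) for p in((232,156),(509,156))];print(S,np.linalg.norm(S[0]-S[1]))
M=R.from_rotvec(o['orientation']).as_matrix();print('tab in tool',(M.T@(m-o['tcp_pos'])).round(4))
t1=[o_ for o_ in [M[:,1]]];print('tool yaw',np.degrees(np.arctan2(M[0,1],-M[1,1])), M[:,0].round(4))
E
```

```text
[0.61832783 0.16267667 0.067     ] [0.55400139 0.16776063 0.067     ] 0.06452702202499032 -4.518902680718791
[0.58616461 0.16521865 0.067     ]
[array([0.66222023, 0.21008422, 0.016     ]), array([0.65450232, 0.10831265, 0.016     ])] 0.10206380204724291
-4.72334949754848
[array([0.63659356, 0.20432884, 0.032     ]), array([0.62998859, 0.11727689, 0.032     ])] 0.08730216290486663
[array([0.66838893, 0.20446313, 0.037     ]), array([0.6614481 , 0.11292109, 0.037     ])] 0.09180479288275567
tab in tool [ 0.1531 -0.0058 -0.0339]
tool yaw -4.291497327306659 [ 1.5e-03  1.0e-04 -1.0e+00]
```

>>> {"name": "apply_moves", "arguments": {
  "series": "-0.004 0 0 0.0 -0.0058 -0.034 0;-0.004 0 0 0.04 -0.0058 -0.034 0;-0.004 0 0 0.08 -0.0058 -0.034 0;-0.004 0 0 0.1 -0.0058 -0.034 0;-0.004 0 0 0.1 -0.0058 -0.034 0;-0.004 0 0 0.1 -0.0058 -0.034 0"
}}

```text
clock: 7.35
tcp_pos: [0.587, 0.1671, 0.122]
orientation: [-2.19, 0.074, 2.181]
contact_force: [0.3, 0.8, 0.4]
grip_width: 0.0251
```

```bash
python3 - <<'E'
from h import *
o=get_obs();print(o['tcp_pos'],o['grip_width'],o['contact_force'],o['qvel'].round(3));c=cam('wrist');f=grab_frame('wrist');
import pickle;pickle.dump((o,c),open('i1.pkl','wb'));cv2.imwrite('pics/i0.png',f)
cv2.imwrite('pics/i1.png',cv2.resize(f[100:300,180:370],None,fx=3,fy=3,interpolation=cv2.INTER_CUBIC))
print(proj(c,[.6183,.1627,.067]),proj(c,[.554,.1678,.067]))
a=np.radians(-4.5)
print(*delta([0.5862,0.1652,.0828],[0,0,-1],[np.sin(a),-np.cos(a),0]))
f=grab_frame('scene');cv2.imwrite('pics/i2.png',cv2.resize(f[160:320,260:420],None,fx=3.7,fy=3.7,interpolation=cv2.INTER_CUBIC))
E
```

```text
[0.58703326 0.16705462 0.12196964] 0.02510707743147898 [0.26051809 0.75421737 0.37266558] [ 0.    -0.012 -0.002 -0.003  0.001 -0.002 -0.   ]
[276.82210643 185.83974516] [275.59666395 283.37667133]
[ 0.00914995 -0.00460221  0.00201238] [0.03941864 0.00210408 0.00098291]
```

View pics/i1.png

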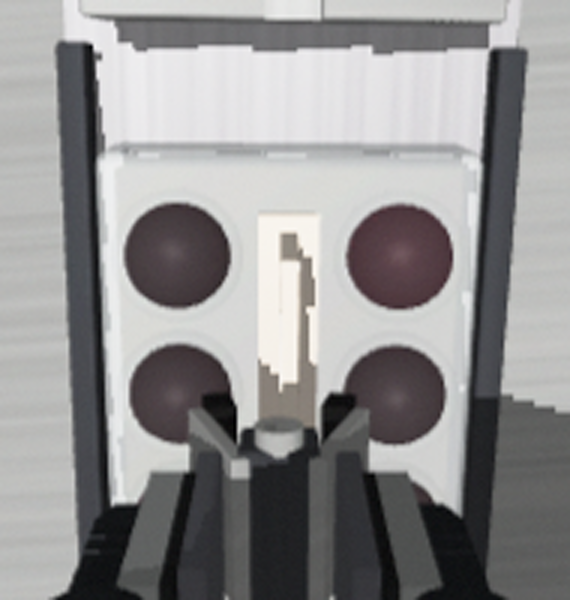

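View pics/i2.png

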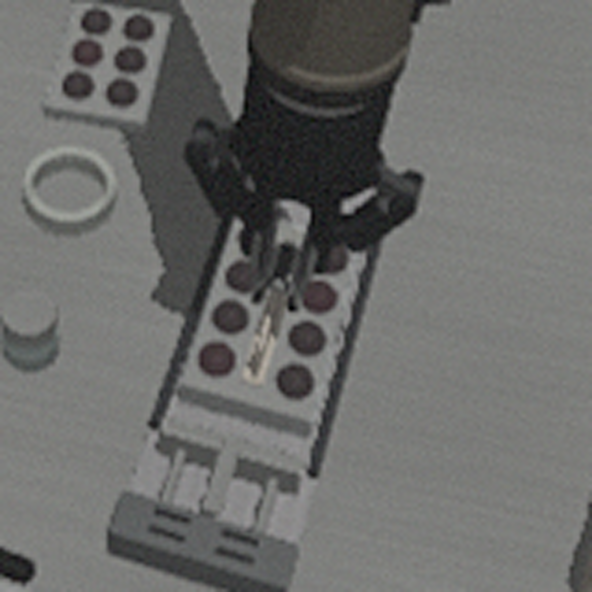

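>>> {"name": "apply_moves", "arguments": {
  "series": "0.009 -0.003 0 0.0 0.0021 0.001 0;0.009 -0.003 0 0.0 0.0021 0.001 0;0.009 -0.003 0 0.01 0.0021 0.001 0;0.009 -0.003 0 0.02 0.0021 0.001 0;0.009 -0.003 0 0.03 0.0021 0.001 0;0.009 -0.003 0 0.036 0.0021 0.001 0;0.009 -0.003 0 0.036 0.0021 0.001 0"
}}

```text
clock: 8.32
tcp_pos: [0.5847, 0.1647, 0.0839]
orientation: [-2.179, 0.085, 2.183]
contact_force: [0.7, 0.3, 0.1]
grip_width: 0.025
```

```bash
python3 - <<'E'
from h import *
o=get_obs();print(o['tcp_pos'],o['grip_width'],o['contact_force'],o['moment']);c=cam('wrist');f=grab_frame('wrist');
cv2.imwrite('pics/j1.png',cv2.resize(f[100:300,180:370],None,fx=3,fy=3,interpolation=cv2.INTER_CUBIC))
E
```

```text
[0.58465607 0.16474687 0.08389811] 0.024954048529465426 [0.6583243  0.33662317 0.11395116] [ 0.03660979 -0.0157947  -0.0193321 ]
```

View pics/j1.png

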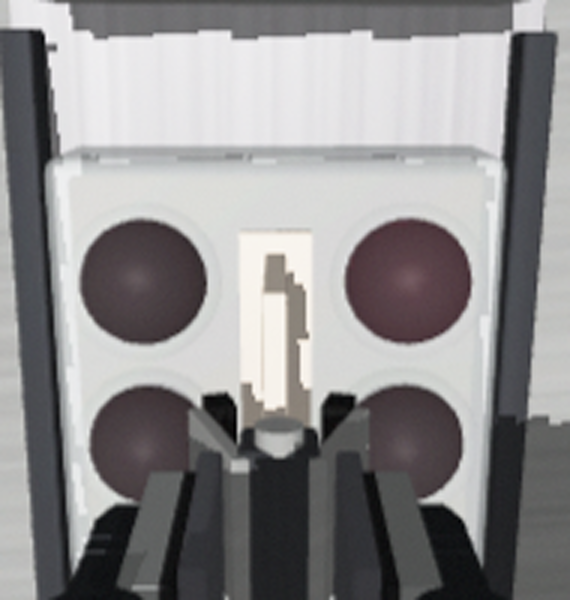

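>>> {"name": "apply_moves", "arguments": {
  "series": "0 0 0 0.002 -0.0005 0 0;0 0 0 0.004 -0.0005 0 0;0 0 0 0.004 -0.0005 0 0"
}}

```text
clock: 8.75
tcp_pos: [0.5853, 0.1653, 0.0827]
orientation: [-2.181, 0.085, 2.181]
contact_force: [-5.8, -2.6, 16.2]
grip_width: 0.0253
```

>>> {"name": "apply_moves", "arguments": {
  "series": "0 0 0 0.002 -0.0005 0 0.3;0 0 0 0.002 -0.0005 0 0.5;0 0 0 0.002 -0.0005 0 0.9;0 0 0 0.002 -0.0005 0 0.9;0 0 0 0.002 -0.0005 0 0.9;0 0 0 0.002 -0.0005 0 0.9;0 0 0 0.002 -0.0005 0 0.9"
}}

```text
clock: 9.62
tcp_pos: [0.5849, 0.1657, 0.0784]
orientation: [-2.18, 0.084, 2.182]
contact_force: [0.6, 0.5, 0.1]
grip_width: 0.0771
```

```bash
python3 - <<'E'
from h import *
o=get_obs();print(o['tcp_pos'],o['grip_width'],o['contact_force']);c=cam('wrist');f=grab_frame('wrist');
cv2.imwrite('pics/k1.png',f)
f=grab_frame('scene');cv2.imwrite('pics/k2.png',cv2.resize(f[160:320,260:420],None,fx=3.7,fy=3.7,interpolation=cv2.INTER_CUBIC))
E
```

```text
[0.58490042 0.16573852 0.07839408] 0.07708387045974917 [0.64289032 0.45868528 0.1397877 ]
```

View pics/k1.png

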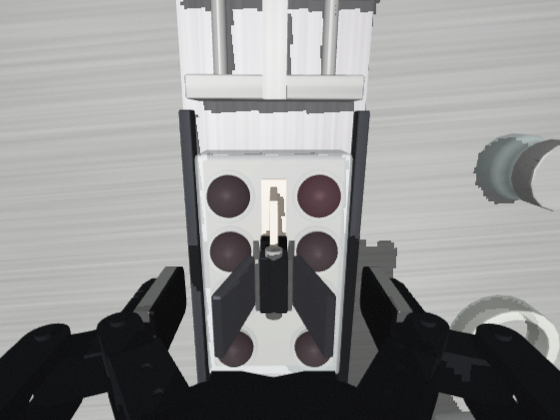

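View pics/k2.png

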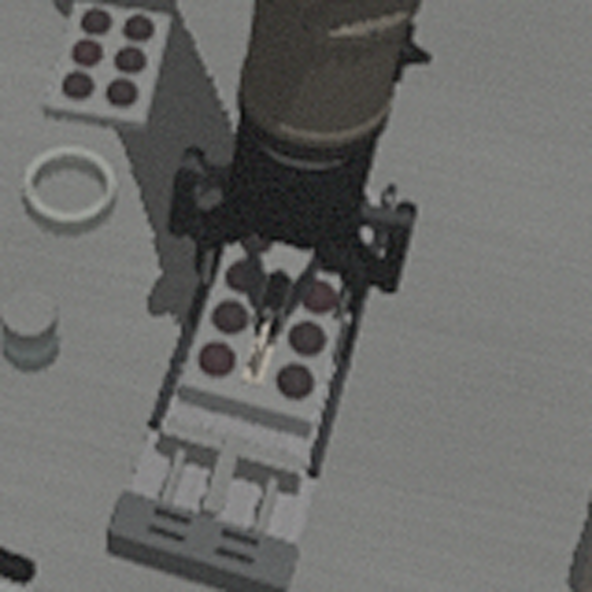

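>>> {"name": "apply_moves", "arguments": {
  "series": "0 0 0 -0.02 0 0 1;0 0 0 -0.06 0 0 1;0 0 0 -0.1 0 0 1;0 0 0 -0.14 0 0 1;0 0 0 -0.15 0 0.02 1;0 0 0 -0.15 0 0.02 1;0 0 0 -0.15 0 0.02 1"
}}

```text
clock: 10.6
tcp_pos: [0.5654, 0.1669, 0.2288]
orientation: [-2.18, 0.085, 2.182]
contact_force: [0.3, 0.1, -0.4]
grip_width: 0.0853
```

```bash
python3 - <<'E'
from h import *
o=get_obs();print(o['tcp_pos'],o['qvel'].round(3));c=cam('wrist');f=grab_frame('wrist');
import pickle;pickle.dump((o,c),open('l1.pkl','wb'))
cv2.imwrite('pics/l0.png',f)
cv2.imwrite('pics/l1.png',cv2.resize(f[60:320,170:370],None,fx=3,fy=2.3,interpolation=cv2.INTER_CUBIC))
f=grab_frame('scene');cv2.imwrite('pics/l2.png',cv2.resize(f[160:320,260:420],None,fx=3.7,fy=3.7,interpolation=cv2.INTER_CUBIC))
E
```

```text
[0.56538354 0.16694405 0.22876974] [ 0.002  0.019  0.007 -0.     0.001 -0.004 -0.003]
```

View pics/l0.png

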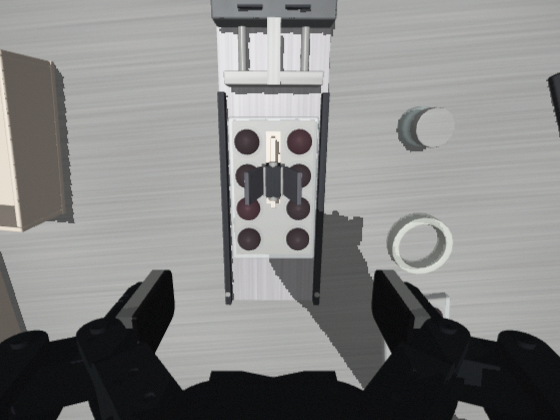

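View pics/l1.png

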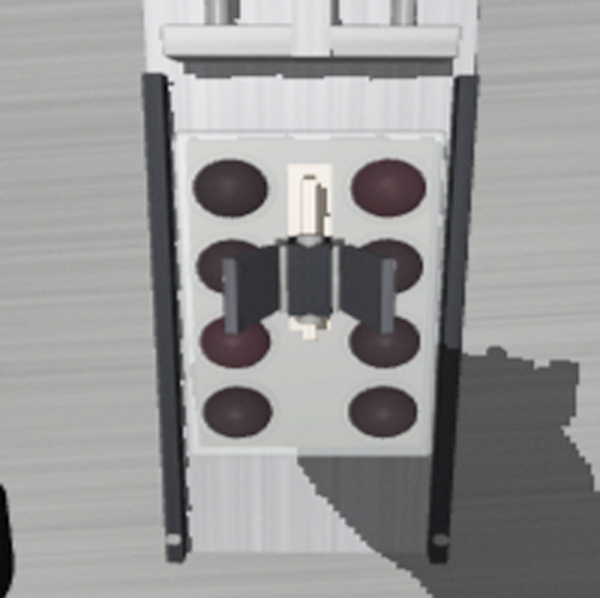

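View pics/l2.png

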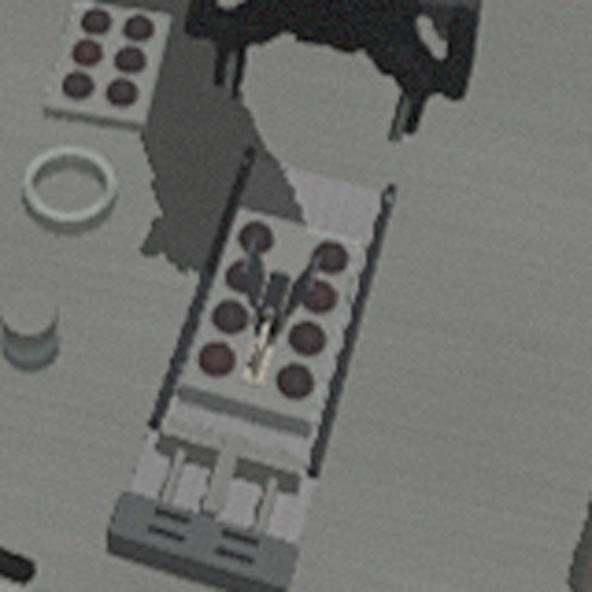

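```bash
python3 - <<'E'
from h import *
import pickle;o,c=pickle.load(open('l1.pkl','rb'))
q=lambda u,v:(170+u/3-.3,60+v/2.3-.3)
for z in(.115,.125):
    P=[onz(c,*q(*p),z) for p in((223,259),(397,256),(227,333),(394,333))];C=sum(P)/4
    d=P[0]+P[1]-P[2]-P[3];print(z,C.round(4),np.linalg.norm(P[0]-P[1]),np.linalg.norm(P[2]-P[0]),np.degrees(np.arctan2(d[1],d[0])))
A=onz(c,*q(310,180),.067);B=onz(c,*q(309,339),.067);print('tab',A,B,np.linalg.norm(A-B))
D=[onz(c,*q(*p),.07) for p in((311,240),(311,320))];print('boss',D,sum(D)/2)
N=[onz(c,*q(*p),.004) for p in((192,456),(430,456))];print('near bottom',N)
N=[onz(c,*q(*p),.032) for p in((192,452),(432,452))];print('near top',N,np.linalg.norm(N[0]-N[1]))
S=[onz(c,*q(*p),.037) for p in((162,55),(460,55))];print('stop top edge front',S)
Dk=[onz(c,*q(*p),.032) for p in((177,135),(444,135))];print('far',Dk)
a=np.radians(-4.5)
print(*delta([0.44,0.176,.20],[0,0,-1],[np.sin(a),-np.cos(a),0]))
E
```

```text
0.115 [0.5826 0.1655 0.115 ] 0.044418583730112836 0.025477640809555675 -4.199183559171634
0.125 [0.5847 0.1653 0.125 ] 0.04268707709805354 0.024484482083491507 -4.199183559171625
tab [0.61768397 0.16269283 0.067     ] [0.55460824 0.16798732 0.067     ] 0.06329754654173483
boss [array([0.59511894, 0.16417888, 0.07      ]), array([0.56322641, 0.16668859, 0.07      ])] [0.57917267 0.16543373 0.07      ]
near bottom [array([0.47911037, 0.22023253, 0.004     ]), array([0.47169661, 0.12670725, 0.004     ])]
near top [array([0.49317438, 0.21552775, 0.032     ]), array([0.48627872, 0.12853842, 0.032     ])] 0.08726220996419344
stop top edge front [array([0.66865249, 0.20464794, 0.037     ]), array([0.66135433, 0.11258134, 0.037     ])]
far [array([0.63736743, 0.20424081, 0.032     ]), array([0.63054531, 0.11817949, 0.032     ])]
[-2.41678670e-05  1.87291471e-03  4.11465098e-04] [0.02822576 0.00069063 0.12560474]
```

>>> {"name": "apply_moves", "arguments": {
  "series": "0 0 0 0 0.0007 0.05 0.4;0 0.001 0 0.02 0.0007 0.1 0.4;0 0.002 0 0.03 0.0007 0.126 0.4;0 0.002 0 0.07 0.0007 0.126 0.4;0 0.002 0 0.12 0.0007 0.126 0.4;0 0.002 0 0.15 0.0007 0.126 0.4;0 0.002 0 0.15 0.0007 0.126 0.4;0 0.002 0 0.15 0.0007 0.126 0.4"
}}

```text
clock: 11.7
tcp_pos: [0.4401, 0.1768, 0.0794]
orientation: [-2.182, 0.084, 2.179]
contact_force: [-0.5, 0.9, -0.6]
grip_width: 0.0341
```

```bash
python3 - <<'E'
from h import *
o=get_obs();print(o['tcp_pos'],o['contact_force'],o['grip_width']);c=cam('wrist');f=grab_frame('wrist');
cv2.imwrite('pics/m0.png',f)
a=np.radians(-4.5)
print(*delta([0.44,0.176,.010],[0,0,-1],[np.sin(a),-np.cos(a),0]))
E
```

```text
[0.44006939 0.17684119 0.07936729] [-0.53445352  0.85147316 -0.61714682] 0.03413247082754189
[ 0.00014327 -0.00261781  0.00186308] [0.0697795  0.00110778 0.00048884]
```

View pics/m0.png

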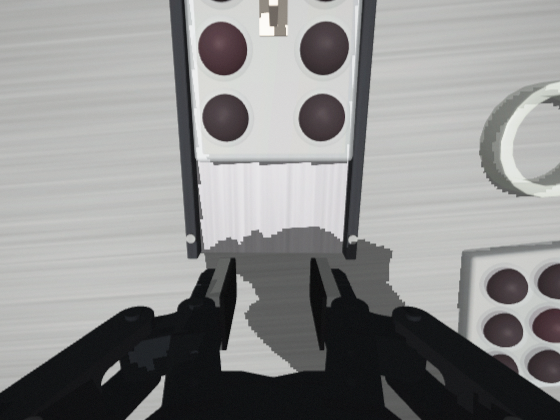

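>>> {"name": "apply_moves", "arguments": {
  "series": "0 0 0 0.03 0.001 0 0.4;0 0 0 0.06 0.001 0 0.4;0 0 0 0.068 0.001 0 0.4;0 0 0 0.068 0.001 0 0.4;0 0 0 0.068 0.001 0 0.4"
}}

```text
clock: 12.38
tcp_pos: [0.4403, 0.176, 0.0118]
orientation: [-2.184, 0.084, 2.177]
contact_force: [-0.9, 0.2, 0.4]
grip_width: 0.034
```

>>> {"name": "apply_moves", "arguments": {
  "series": "0 0 0 0 0 -0.01 0.4;0 0 0 0 0 -0.02 0.4;0 0 0 0 0 -0.026 0.4;0 0 0 0 0 -0.032 0.4;0 0 0 0 0 -0.038 0.4;0 0 0 0 0 -0.044 0.4;0 0 0 0 0 -0.044 0.4"
}}

```text
clock: 13.25
tcp_pos: [0.4837, 0.172, 0.0106]
orientation: [-2.182, 0.085, 2.18]
contact_force: [-0.3, 0.2, -0.6]
grip_width: 0.034
```

```bash
python3 - <<'E'
from h import *
o=get_obs();print(o['tcp_pos'],o['contact_force'],o['grip_width']);c=cam('wrist');f=grab_frame('wrist');
cv2.imwrite('pics/n0.png',f)
f=grab_frame('scene');cv2.imwrite('pics/n2.png',cv2.resize(f[160:330,260:420],None,fx=3.5,fy=3.5,interpolation=cv2.INTER_CUBIC))
E
```

```text
[0.48365207 0.17200775 0.01055563] [-0.33580684  0.21725037 -0.62259177] 0.03403016043850876
```

View pics/n0.png

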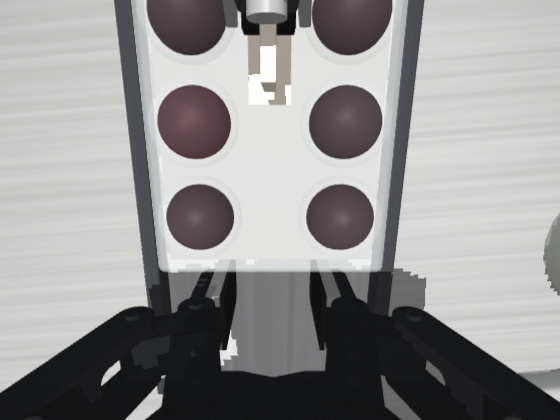

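View pics/n2.png

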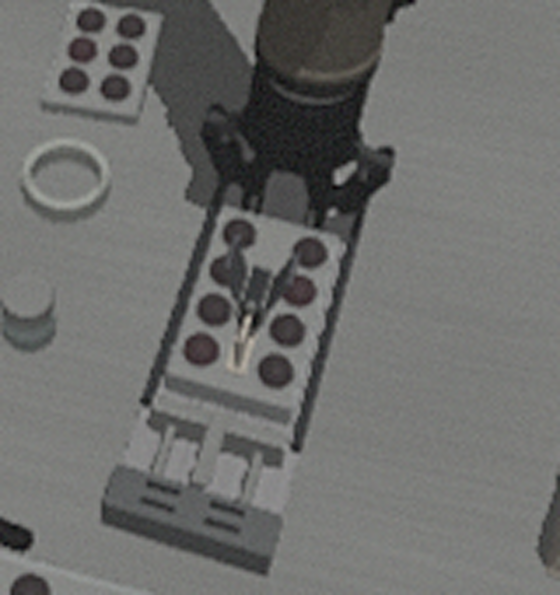

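>>> {"name": "apply_moves", "arguments": {
  "series": "0 0 0 0 0 -0.004 0.4;0 0 0 0 0 -0.008 0.4;0 0 0 0 0 -0.012 0.4;0 0 0 0 0 -0.016 0.4;0 0 0 0 0 -0.016 0.4"
}}

```text
clock: 13.98
tcp_pos: [0.5001, 0.1707, 0.0107]
orientation: [-2.183, 0.085, 2.178]
contact_force: [-0.3, -0.5, 0.6]
grip_width: 0.0343
```

```bash
python3 - <<'E'
from h import *
o=get_obs();print(o['tcp_pos'],o['contact_force'])
f=grab_frame('top');cv2.imwrite('pics/o1.png',cv2.resize(f[145:255,195:260],None,fx=5.3,fy=5.3,interpolation=cv2.INTER_CUBIC))
f=grab_frame('scene');cv2.imwrite('pics/o2.png',cv2.resize(f[230:330,270:370],None,fx=5.5,fy=5.5,interpolation=cv2.INTER_CUBIC))
E
```

```text
[0.50013935 0.17074524 0.01073695] [-0.28954134 -0.52915592  0.56741794]
```

View pics/o1.png

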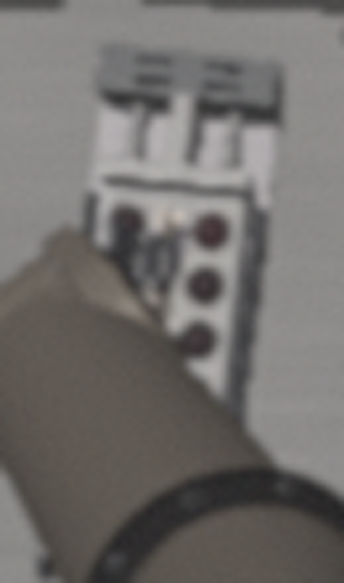

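View pics/o2.png

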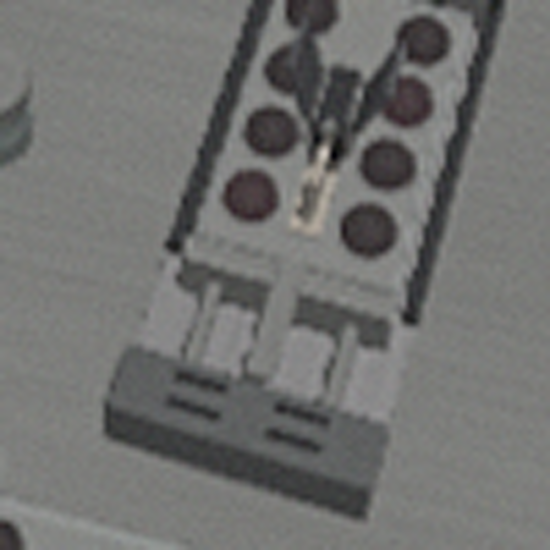

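>>> {"name": "apply_moves", "arguments": {
  "series": "0 0 0 0 0 -0.003 0.4;0 0 0 0 0 -0.006 0.4;0 0 0 0 0 -0.009 0.4;0 0 0 0 0 -0.009 0.4"
}}

```text
clock: 14.58
tcp_pos: [0.5074, 0.1702, 0.0105]
orientation: [-2.181, 0.085, 2.182]
contact_force: [-5.0, -0.3, 2.7]
grip_width: 0.034
```

>>> {"name": "apply_moves", "arguments": {
  "series": "0 0 0 0 0 -0.003 0.4;0 0 0 0 0 -0.003 0.4;0 0 0 0 0 -0.003 0.4"
}}

```text
clock: 14.95
tcp_pos: [0.5098, 0.17, 0.0105]
orientation: [-2.18, 0.085, 2.183]
contact_force: [-5.8, 0.4, 3.4]
grip_width: 0.0343
```

```bash
python3 - <<'E'
from h import *
for i in range(3):
    o=get_obs();print(o['tcp_pos'],o['contact_force'],o['moment']);f=grab_frame('scene')
cv2.imwrite('pics/p2.png',cv2.resize(f[230:330,270:370],None,fx=5.5,fy=5.5,interpolation=cv2.INTER_CUBIC))
E
```

```text
[0.50980473 0.17000262 0.01047314] [-5.79338981  0.40108816  3.38261691] [ 0.21654935  1.23522983 -0.03248563]
[0.50980681 0.17001839 0.0104775 ] [-6.14848576  0.77625452  3.88760525] [ 0.07515721  1.24796701 -0.10662768]
[0.50983115 0.16998258 0.01046769] [-6.3742767   1.26140745  3.73222498] [ 0.11803067  1.20653776 -0.02105911]
```

View pics/p2.png

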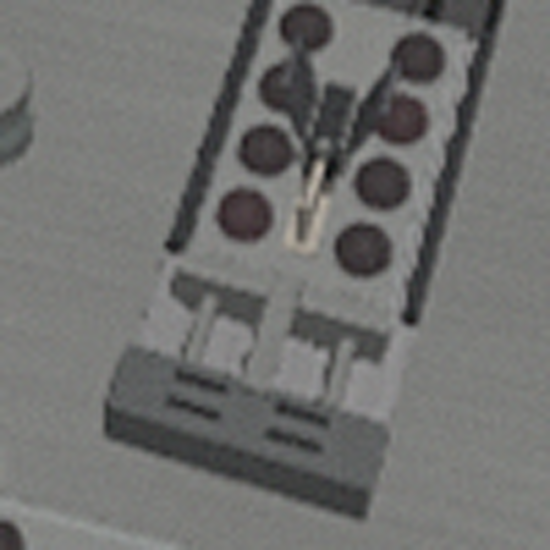

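```bash
python3 - <<'E'
from h import *
f=grab_frame('top')
a=cv2.imread('pics/a_top.png')
s=lambda f:cv2.convertScaleAbs(cv2.resize(f[148:188,205:255],None,fx=7.5,fy=7.5,interpolation=cv2.INTER_CUBIC),alpha=1.4)
cv2.imwrite('pics/q1.png',np.hstack([s(a),s(f)]))
g=grab_frame('scene');b=cv2.imread('pics/a_scene.png')
s=lambda f:cv2.convertScaleAbs(cv2.resize(f[265:325,285:350],None,fx=6,fy=6,interpolation=cv2.INTER_CUBIC),alpha=1.5)
cv2.imwrite('pics/q2.png',np.hstack([s(b),s(g)]))
E
```

```text
(no output)
```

View pics/q1.png

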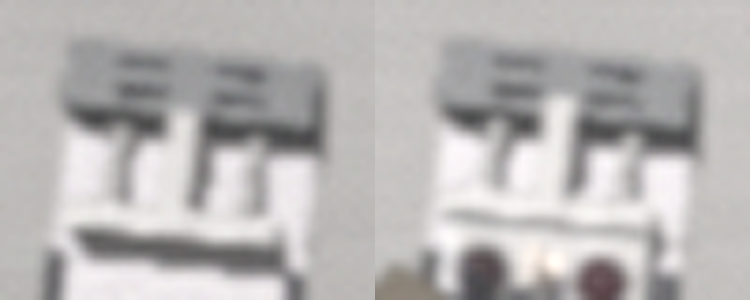

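View pics/q2.png

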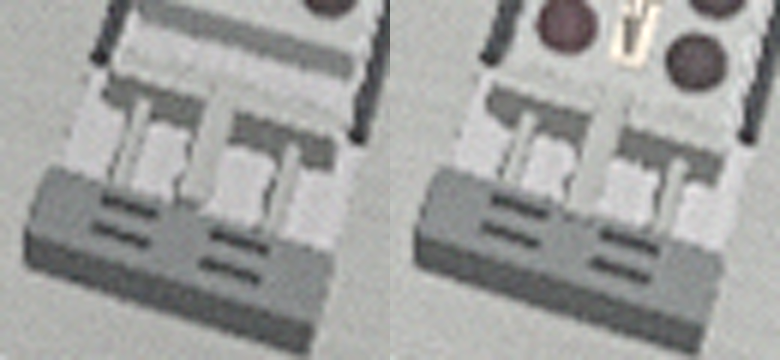

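>>> {"name": "apply_moves", "arguments": {
  "series": "0 0 0 0 0 -0.003 0.4;0 0 0 0 0 -0.006 0.4;0 0 0 0 0 -0.007 0.4;0 0 0 0 0 -0.007 0.4;0 0 0 0 0 -0.007 0.4"
}}

```text
clock: 15.82
tcp_pos: [0.515, 0.1696, 0.0103]
orientation: [-2.178, 0.085, 2.187]
contact_force: [-10.5, 1.2, 7.1]
grip_width: 0.0341
```

```bash
cat > q.py <<'E'
from h import *
import sys
n=sys.argv[1]
F=[];o0=get_obs()
fr=[grab_frame('top').astype(float) for _ in range(3)];F.append(get_obs()['contact_force'])
gr=[grab_frame('scene').astype(float) for _ in range(3)];o=get_obs();F.append(o['contact_force'])
print(o0['tcp_pos'],o0['contact_force'],F,o['clock'])
f=np.mean(fr,0).astype(np.uint8);g=np.mean(gr,0).astype(np.uint8)
cv2.imwrite(f'pics/raw_t{n}.png',f);cv2.imwrite(f'pics/raw_s{n}.png',g)
a=cv2.imread('pics/a_top.png');b=cv2.imread('pics/a_scene.png')
s=lambda f:cv2.convertScaleAbs(cv2.resize(f[148:188,205:255],None,fx=7.5,fy=7.5,interpolation=cv2.INTER_CUBIC),alpha=1.3)
t=np.hstack([s(a),s(f)])
s=lambda f:cv2.convertScaleAbs(cv2.resize(f[270:320,285:347],None,fx=6,fy=6,interpolation=cv2.INTER_CUBIC),alpha=1.5)
u=np.hstack([s(b),s(g)]);u=u[:,:750] if u.shape[1]>=750 else cv2.copyMakeBorder(u,0,0,0,750-u.shape[1],cv2.BORDER_CONSTANT)
cv2.imwrite(f'pics/q_{n}.png',np.vstack([t,u[:300]]))
E
python3 q.py 1
```

```text
[0.51499185 0.16957069 0.01030105] [-10.53450008   1.17739865   7.06411206] [array([-11.54631832,   1.25099053,   8.0367895 ]), array([-10.8267728 ,   0.89085929,   7.15488209])] 16.125
```

View pics/q_1.png

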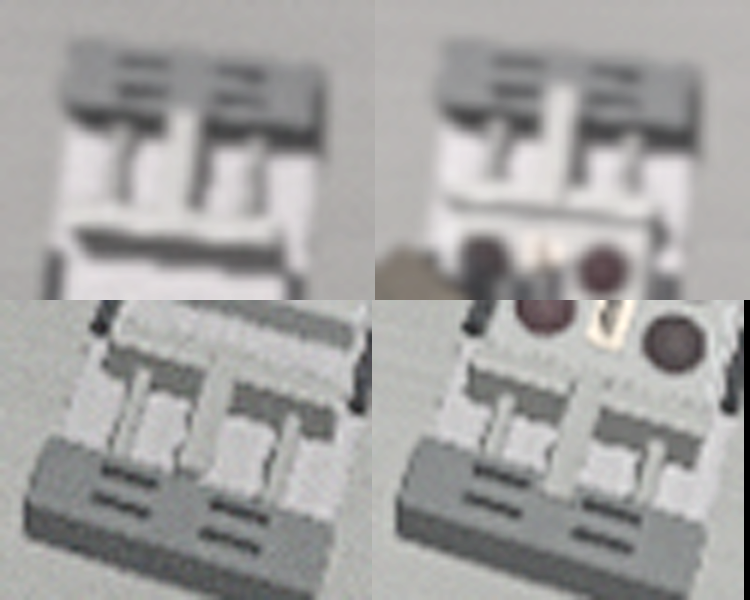

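>>> {"name": "apply_moves", "arguments": {
  "series": "0 0 0 -0.0005 0 -0.002 0.4;0 0 0 -0.001 0 -0.004 0.4;0 0 0 -0.0015 0 -0.006 0.4;0 0 0 -0.0015 0 -0.006 0.4;0 0 0 -0.0015 0 -0.006 0.4"
}}

```text
clock: 16.75
tcp_pos: [0.5213, 0.1689, 0.011]
orientation: [-2.178, 0.085, 2.186]
contact_force: [-6.5, 1.4, -1.8]
grip_width: 0.0341
```

```bash
python3 q.py 2
```

```text
[0.52127308 0.16893654 0.01100881] [-6.4775318   1.37281242 -1.84801953] [array([-6.9322232 ,  1.84467363, -1.99776291]), array([-7.58212933,  1.35094299, -1.56680691])] 17.05
```

View pics/q_2.png

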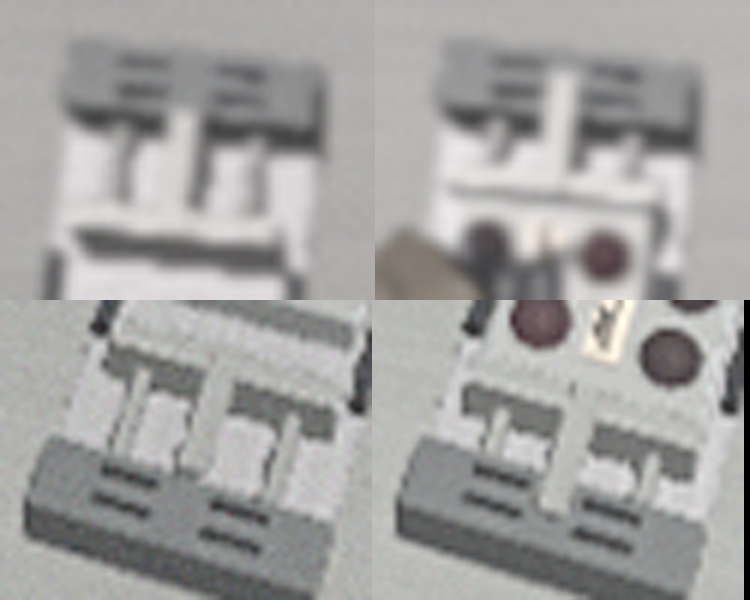

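```bash
python3 - <<'E'
from h import *
T=cam('top');S=cam('scene')
a=np.array([np.cos(np.radians(-4.5)),np.sin(np.radians(-4.5)),0])
tip0=np.array([.665,.1587,.037])
# profile along world lane line through pointer centre, height .037
y0=tip0
for nm,c,files in(('top',T,('a_top','raw_t1','raw_t2')),('scene',S,('a_scene','raw_s1','raw_s2'))):
  for fn in files:
    f=cv2.cvtColor(cv2.imread(f'pics/{fn}.png'),cv2.COLOR_BGR2GRAY).astype(np.float32)
    s=np.arange(.0,.09,.001);pr=[]
    for off in(-.002,0,.002):
      P=[proj(c,y0+a*t+np.array([-a[1],a[0],0])*off) for t in s]
      m=np.array(P,np.float32);pr.append(cv2.remap(f,m[:,0].reshape(1,-1),m[:,1].reshape(1,-1),cv2.INTER_LINEAR)[0])
    p=np.mean(pr,0);print(nm,fn,' '.join(f'{v:.0f}' for v in p[20:80:2]), end=' ')
    g=p[25:80];thr=(g[:8].mean()+g[-25:-5].mean())/2
    i=np.argmax(g<thr);i=i+25;print('| edge mm',i-(thr-p[i])/(p[i-1]-p[i]))
E
```

```text
top a_top 159 159 160 160 160 160 161 161 160 159 157 156 155 155 155 152 146 137 128 119 114 112 112 111 111 111 111 111 111 113 | edge mm 53.89882129430771
top raw_t1 167 167 167 167 167 168 169 168 167 166 164 163 163 162 162 162 163 163 164 163 162 158 150 140 130 121 116 115 115 117 | edge mm 62.8554811924696
top raw_t2 154 164 168 169 168 168 168 168 167 166 165 163 163 162 162 163 163 163 164 164 164 163 162 162 157 151 141 131 122 120 | edge mm 45.44993931055069
scene a_scene 120 119 118 119 119 119 117 117 118 119 118 119 117 119 120 113 94 80 84 91 92 90 91 90 92 90 90 91 90 91 | edge mm 50.98876176867634
scene raw_s1 127 126 126 126 127 126 126 126 125 125 125 124 124 123 124 124 124 124 125 125 127 117 99 91 96 97 95 95 95 95 | edge mm 62.00743228197098
scene raw_s2 126 127 126 125 126 127 126 126 126 126 126 125 126 125 124 125 124 124 125 125 123 125 125 127 120 97 83 91 97 95 | edge mm 67.98500010557473
```

>>> {"name": "apply_moves", "arguments": {
  "series": "0 0 0 0 0 0.001 0.4;0 0 0 0 0 0.002 0.4;0 0 0 0 0 0.002 0.4;0 0 0 0 0 0.002 0.4;0 0 0 0 0 0.002 0.4"
}}

```text
clock: 17.68
tcp_pos: [0.5198, 0.1691, 0.0112]
orientation: [-2.178, 0.085, 2.185]
contact_force: [-5.8, 1.1, -1.8]
grip_width: 0.0341
```

```bash
python3 q.py 3; python3 - <<'E'
from h import *
f=grab_frame('wrist');cv2.imwrite('pics/w3.png',f)
a=np.array([np.cos(np.radians(-4.5)),np.sin(np.radians(-4.5)),0]);y0=np.array([.665,.1587,.037]);n=np.array([-a[1],a[0],0])
s=np.arange(.04,.085,.001)
for nm,fn in(('scene','raw_s2'),('scene','raw_s3'),('top','raw_t2'),('top','raw_t3')):
  c=cam(nm);g=cv2.cvtColor(cv2.imread(f'pics/{fn}.png'),cv2.COLOR_BGR2GRAY).astype(np.float32)
  for lab,offs in(('ptr',(-.002,0,.002)),('ribL',(.018,.022)),('ribR',(-.018,-.022))):
    p=np.mean([[cv2.getRectSubPix(g,(1,1),tuple(map(float,proj(c,y0+a*t+n*o))))[0,0] for t in s] for o in offs],0)
    print(fn,lab,' '.join(f'{v:.0f}' for v in p))
E
```

```text
[0.51981655 0.16911482 0.01116559] [-5.81899976  1.11595125 -1.80892134] [array([-5.86556061,  1.12254731, -2.6514572 ]), array([-5.35346592,  2.75390249, -2.31283117])] 17.975
raw_s2 ptr 126 126 125 125 126 126 125 125 124 124 125 125 124 124 124 124 125 125 125 124 123 124 125 125 125 126 127 125 120 109 97 87 83 84 91 96 97 96 95 95 96 97 96 91 84 76
raw_s2 ribL 83 90 103 117 128 135 139 140 139 139 139 139 140 138 132 123 113 104 95 87 77 65 55 54 62 74 86 96 101 100 96 89 79 67 57 57 67 80 91 98 101 100 99 94 88 80
raw_s2 ribR 75 80 92 109 123 133 138 138 137 136 136 138 139 135 127 118 108 99 92 85 75 62 55 56 65 78 89 96 99 99 95 87 76 62 52 57 67 80 91 98 99 100 98 95 87 79
raw_s3 ptr 127 126 125 125 126 126 125 124 124 124 125 125 124 125 125 125 125 124 124 124 124 125 126 127 127 127 124 116 107 96 87 83 89 94 97 97 96 96 95 95 95 96 96 92 85 76
raw_s3 ribL 78 88 103 118 132 140 140 139 138 138 138 139 140 138 132 123 113 103 95 87 77 65 55 53 62 75 86 96 101 101 99 92 81 68 57 57 66 78 89 97 100 100 98 94 88 81
raw_s3 ribR 88 103 118 130 137 139 137 136 136 135 136 137 13
[... 472 characters left out ...]
t2 ribR 117 105 94 82 72 67 63 58 60 65 70 76 84 92 100 102 102 103 100 95 89 85 86 89 92 96 100 104 107 104 102 99 96 93 90 90 95 100 105 111 115 120 125 128 131 134
raw_t3 ptr 164 164 163 163 162 162 162 162 162 163 163 163 163 163 164 164 164 164 164 163 163 163 163 163 162 162 161 159 156 153 147 141 134 128 124 121 117 116 117 118 119 122 124 127 129 131
raw_t3 ribL 105 101 96 91 87 83 80 76 75 74 74 78 84 90 95 96 97 98 94 88 83 81 83 85 88 94 100 107 108 107 106 104 100 96 91 93 96 100 104 109 115 121 124 128 132 134
raw_t3 ribR 118 106 94 83 72 67 63 58 60 66 71 77 85 93 100 102 102 102 100 95 89 84 86 89 92 96 100 105 107 105 102 99 95 93 90 90 95 100 105 110 115 120 124 127 131 134
```

View pics/q_3.png

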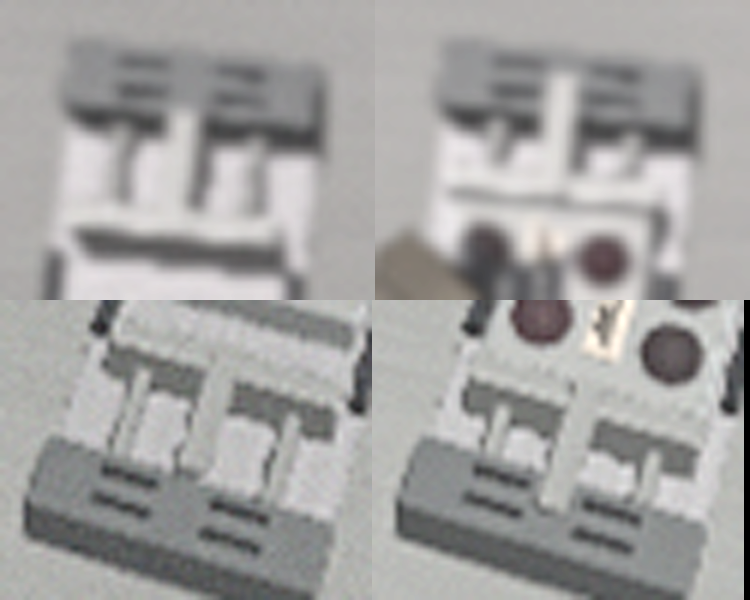

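View pics/w3.png

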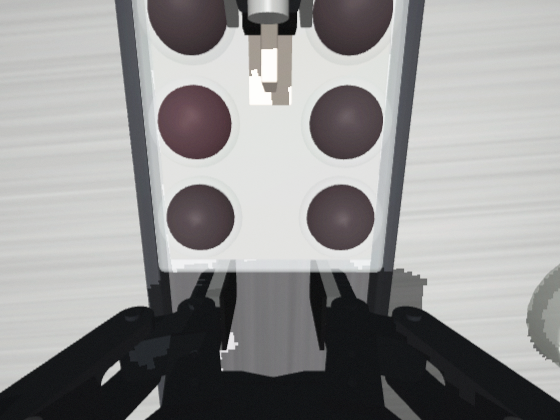

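```bash
python3 - <<'E'
from h import *
o=get_obs();print(o['tcp_pos'],o['contact_force'],np.abs(o['qvel']).max());print(hand_in())
E
```

```text
[0.51982896 0.16911956 0.01115808] [-5.29118528  1.81066444 -2.01002925] 0.0015655051542218324
the job is handed in; nothing more can be done
None
```

I squeezed the clip open, lifted it off the rack and let it close on the tray's tab. I then let go and pushed the tray along the jig with the fingers. The job was handed in at about 18 s with the arm still holding that push, and no verdict was reported.

- **Clip:** after release it measured about 4 mm from the tab's middle along it and less than 1 mm across. It was in line within about 0.5°. The lever tops fit a seated height, and the clip pressed against the tab's edge with about 16 N just before I let go.
- **Push:** the wrist force was steady at about 5.5 N along the lane, with about 2 N sideways and 2 N vertical. The arm was at rest (largest joint speed 0.0016 rad/s).
- **Stop bar travel, where the checks disagree:**
  - The scene view puts the pointer at about 15 mm.
  - The forces before and after a small back-off also give about 15 mm.
  - The top view reads about 18.5 mm, probably because of parallax between the pointer and the marks.
  - Before backing off by about 1.5 mm, the estimates ranged from 15 to 19 mm.
  - All of them lie inside the 9 to 21 mm band and well short of the end of travel.
- **Other things on the table:** I saw none of them disturbed, though I did not measure their positions again at the end.

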